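Screw the reel carrier down and load it

ROBOT

A 6-joint arm with a two-finger parallel gripper is mounted at the origin on a cart in front of the work surface, level with it; the furniture and walls round the work are solid. World frame = base frame: x ahead of the robot, y to its left, z up, the work surface at z = 0. Lengths are in m, angles in degrees, forces in N, time in s.
With the tool pointing down it reaches from about 0.3 to 0.875 m from the base axis. Payload 6.4 kg.
Tool frame: the origin (TCP) lies on the centre line of the jaws, within the pads' length; the fingertips stand 17 mm ahead of it and the grasp point (between the pads) lies 2 mm behind it; z points along the fingers, y is the line along which they close (so a half turn about z gives the same grasp; the last joint's range is limited). The gripper opens to 88 mm and grips with 3 to 60 N. Pads are 18 mm wide; open, the fingers measure 123 mm over their backs; the gripper's body (75 mm by 187 mm) begins 45 mm behind the grasp point.
Start: joints at [-85.388, 10.359, 92.074, -0, 77.567, -11.82], TCP at [0.163, -0.552, 0.256] pointing down, gripper open.
Joint ranges: [-171.53, 171.53], [-51.25, 118.39], [17.06, 147.69], [-65.23, 245.23], [0, 150.52], [-178.68, 178.68]. Speed limits (degrees/s): [147.25, 147.25, 172.46, 180, 180, 180].

INTERFACE

Orientations are given as a 3x3 rotation matrix whose columns are the frame's x, y, z axes.
In Python, from plant import manip gives the robot as it stands. The module is installed in compiled form; this text tells all that it offers.
- The arm moves only by the shell command python3 -m pendant 'ROWS' [FORCE]. ROWS is JSON, a list of rows, each a list of 5 numbers: the shift along the world's x, y, z in mm, then the turn about the world's z in degrees, then the opening, from -1 (shut) to 1 (fully open), so that 0 is half open. In form: [[tx, ty, tz, roll, jaw], ...]. A call has 1 to 20 rows; each row is the pose to reach, as a shift and turn from the pose commanded when the call began; what a row does not reach only later rows make up. A row lasts 1/10 s, in which the tool goes at most 50 mm and 8.59 degrees, less where a joint would pass 70% of its speed; a pose out of reach is approached as far as the arm can. A call with a gripper value outside its range is refused whole. The fingers move at their own pace and stop on an object; FORCE is the grip in N (left out, the last holds). Time passes only in rows, so rows that repeat a pose let the fingers close. It gives the time, the measured TCP pose, the force, the opening and the grip force at its end, in the units of the state.
- manip.get_obs(): the state, without advancing time (a new reading comes with each control period).
- manip.get_image(name): name is "scene" or "top" or "wrist"; returns (picture, depth): 400x640x3 uint8, blue, green, red; 400x640 float32, m along the optical axis (not along the pixel's ray), 0 where there is no reading.
- manip.camera_params(name): a dict with "camera_matrix" (3x3 intrinsics, pixels), "distortion" ([k1, k2, p1, p2, k3] as OpenCV has them; the pictures are not rectified), "R" (3x3) and "t" (3): a world point X has camera coordinates R X + t; the wrist camera has in their place "mount" (4x4, takes a point from camera to tool coordinates, whose origin is the TCP and whose axes are the flange's). Camera axes: x right, y down, z forward; pixel columns grow to the right and rows downward; lengths in m; the calibration is good to about 2 mm. A picture is of the moment at which its call begins: read the wrist's pose just before it. camera_params takes no time and is no camera call.
- manip.close_job(): hands the job in; it is judged then, once.
Trained networks look in the newest picture that a camera, given by its name, has taken for a name from the list of things; names that differ only in an ending like _2 or _b are one class to them, and where a whole thing is asked for, a point or a joint stands for the part that bears it (a point fixed in the world has none). Each returns a list of dicts, best first, with "p" (0 to 1); they miss things now and then, are a little off and sometimes report something else, mostly with a low value. They report only what shows in the picture. A call takes as long as a camera call. They do not tell look-alikes from the thing itself.
- manip.find_in(camera, name): "centre" ([column, row] in pixels, amid what is visible of it).
The state is a dict: "time": time; "joint_pos": joint angles; "joint_vel": joint speeds; "tau": joint torques, N m; "position": TCP position; "ee_rot": TCP orientation; "ft_force": force on the tool from outside, world axes, zero at the start; "wrist_torque": the same for the moment, N m; "grip_width": finger opening in m; "finger_force": force on a finger pad.
Only numpy, scipy, OpenCV 4.12 (cv2) and the standard library are available. Lean on these libraries where they do the work, as an engineer would, in place of code of your own. Each camera call takes 0.05 s, during which the arm holds its last target. There are 200 camera calls.

TASK

Fasten the reel carrier to the bench before it is loaded: lift the square-drive driver out of its leaning stand, set it upright and fully into the lag screw's recess before turning at all, and turn the screw clockwise with it, keeping it square, until it is fully home. Put the driver back into its stand, all the way down, and only then stand every loose solder reel of the worktop in the carrier, flat on a flange, one to a well, in any wells (not the reel far back by the wall). Leave the other things on the bench alone.

Things in the scene. Friction and masses are not known exactly. Their poses are not given: they have to be found in the camera images.
- lag_screw (a joint): Turn of the lag screw, rad: 0 = as set in by hand, grows as the screw is turned clockwise seen from above; stop at 4.6 = driven home. Starts at 0 to 0.3. Stays where it is left (about 0.12 N m friction) and sinks 3 mm into the foot over the whole turn.
- screw_socket (a point): Lag screw in the steel foot at the carrier's +y end (the robot's left): dark square head 34 mm wide, 14 high, with a square recess 16.5 mm wide, 11 deep, open upward. Point: on its upright axis at the top of the head, about 29 mm above the bench (26 when home); x, y along the recess's sides, turning with the screw; z up.
- driver_tip (a point): Tip of the square-drive driver (125 mm long, 0.16 kg). z up its axis to the handle; x, y along the flats of both bit and handle. From the tip: bit 14 x 14 mm (last 5 mm stepped down to 9.5) to 40 mm, round collar 31 mm across from 40 to 46, square dark wooden handle 30 x 30 mm from 46 to 122.
- driver_grip (a point): Middle of the driver's handle, on its axis 85 mm above the tip; same axes as driver_tip.
- stand_mouth (a point): Fixed wooden driver stand: block 44 x 44 x 46 mm on a board 85 x 75 mm, leaning 0.26 rad (15 deg) towards the robot's side. Point: middle of the mouth of its square hole, 18 mm wide, 43 deep, about 57 mm above the bench; z out of the hole along the lean, x, y along its sides. The driver rests in it bit down, collar on the block, tip 40 mm below this point, flats along the hole's sides.
- well_0 (a point): Middle of the inner floor (4 mm above the bench) of well 0 of the reel carrier: a fixed low plywood tray 272 mm (y) x 74 (x) x 13 high with four wells in a row along y, 66 mm apart, each 59 mm square and 9 deep. x, y along the carrier's sides, z up. The lag screw's axis is 69 mm beyond well 3 (+y).
- well_1 (a point): Middle of the inner floor of well 1, as well_0, 66 mm from it along the carrier's y.
- well_2 (a point): Middle of the inner floor of well 2, as well_0, 132 mm from it along the carrier's y.
- well_3 (a point): Middle of the inner floor of well 3, as well_0, 198 mm from it along the carrier's y.
- reel_0_mid (a point): Loose reel of solder wire, 0.36 kg, standing on its flange on the bench at the start: flanges 52 mm in diameter, 34 mm high (the wire's end sticks out a little above). The point is on its axis half-way up, 17 mm above its foot; z up. Two to four such reels are there; None if absent.
- reel_1_mid (a point): Loose reel of solder wire, 0.36 kg, standing on its flange on the bench at the start: flanges 52 mm in diameter, 34 mm high (the wire's end sticks out a little above). The point is on its axis half-way up, 17 mm above its foot; z up. Two to four such reels are there; None if absent.
- reel_2_mid (a point): Loose reel of solder wire, 0.36 kg, standing on its flange on the bench at the start: flanges 52 mm in diameter, 34 mm high (the wire's end sticks out a little above). The point is on its axis half-way up, 17 mm above its foot; z up. Two to four such reels are there; None if absent.
- reel_3_mid (a point): Loose reel of solder wire, 0.36 kg, standing on its flange on the bench at the start: flanges 52 mm in diameter, 34 mm high (the wire's end sticks out a little above). The point is on its axis half-way up, 17 mm above its foot; z up. Two to four such reels are there; None if absent.
- flux_pot: Bystander: green-lidded pot 52 mm across. To be left where it is.
- pliers: Bystander: pliers with red handles, 178 mm, lying flat (13 mm). To be left where it is.
- came: Bystander: strip of lead came 130 mm long. To be left where it is.
- salts: Bystander: clear jar with white cap, 39 mm across, 75 mm high. To be left where it is.
Mind the look-alikes: they are no part of the job. Leave any pink look-alike of the part that bears reel_1_mid alone.

How it is judged (in metres and radians):
On the way, in this order (a step that is already met when the one before it is completed fails the run):
1. the driver stands upright and fully in the screw's recess, the screw not yet turned (horizontal distance between driver_tip and screw_socket below 0.005 m and z of driver_tip in the frame of screw_socket below -0.005 m and angle between the z axis of driver_tip and the z axis of screw_socket, either way round below 0.1 rad and value of joint lag_screw below 0.5 rad), for 0.3 s.
2. the screw is started with the driver seated square in it (horizontal distance between driver_tip and screw_socket below 0.005 m and z of driver_tip in the frame of screw_socket below -0.005 m and angle between the z axis of driver_tip and the z axis of screw_socket, either way round below 0.1 rad and value of joint lag_screw above 0.9 rad), for 0.1 s.
3. the screw is home (value of joint lag_screw above 4.35 rad), for 0.2 s.
4. the driver is back in its stand (distance between driver_tip and stand_mouth below 0.048 m and z of driver_tip in the frame of stand_mouth below -0.035 m and angle between the z axis of driver_tip and the z axis of stand_mouth, either way round below 0.12 rad), for 0.2 s.
At the end, for the whole second after the job is handed in: Screw turned past 4.35 rad; driver in the stand with its tip at least 35 mm deep and its axis within 0.12 rad of the hole's; every reel present upright (within 0.12 rad) on the floor of a well of its own, within 8 mm of its middle; all at rest (all of step 4 and value of joint lag_screw above 4.35 rad and linear speed of each of driver, reel_0, reel_1, reel_2, reel_3 below 0.02 m/s and ((horizontal distance between reel_0_mid and well_0 below 0.008 m and z of reel_0_mid in the frame of well_0 below 0.0215 m) or (horizontal distance between reel_0_mid and well_1 below 0.008 m and z of reel_0_mid in the frame of well_1 below 0.0215 m) or (horizontal distance between reel_0_mid and well_2 below 0.008 m and z of reel_0_mid in the frame of well_2 below 0.0215 m) or (horizontal distance between reel_0_mid and well_3 below 0.008 m and z of reel_0_mid in the frame of well_3 below 0.0215 m)) and angle between each of reel_0_mid, reel_1_mid, reel_2_mid, reel_3_mid's own z axis and vertical below 0.12 rad and ((horizontal distance between reel_1_mid and well_0 below 0.008 m and z of reel_1_mid in the frame of well_0 below 0.0215 m) or (horizontal distance between reel_1_mid and well_1 below 0.008 m and z of reel_1_mid in the frame of well_1 below 0.0215 m) or (horizontal distance between reel_1_mid and well_2 below 0.008 m and z of reel_1_mid in the frame of well_2 below 0.0215 m) or (horizontal distance between reel_1_mid and well_3 below 0.008 m and z of reel_1_mid in the frame of well_3 below 0.0215 m)) and ((horizontal distance between reel_2_mid and well_0 below 0.008 m and z of reel_2_mid in the frame of well_0 below 0.0215 m) or (horizontal distance between reel_2_mid and well_1 below 0.008 m and z of reel_2_mid in the frame of well_1 below 0.0215 m) or (horizontal distance between reel_2_mid and well_2 below 0.008 m and z of reel_2_mid in the frame of well_2 below 0.0215 m) or (horizontal distance between reel_2_mid and well_3 below 0.008 m and z of reel_2_mid in the frame of well_3 below 0.0215 m)) and ((horizontal distance between reel_3_mid and well_0 below 0.008 m and z of reel_3_mid in the frame of well_0 below 0.0215 m) or (horizontal distance between reel_3_mid and well_1 below 0.008 m and z of reel_3_mid in the frame of well_1 below 0.0215 m) or (horizontal distance between reel_3_mid and well_2 below 0.008 m and z of reel_3_mid in the frame of well_2 below 0.0215 m) or (horizontal distance between reel_3_mid and well_3 below 0.008 m and z of reel_3_mid in the frame of well_3 below 0.0215 m))); the robot touches nothing.
It fails at once if the screw turned by something other than the driver (velocity of joint lag_screw above 0.3 rad/s and distance between driver_tip and screw_socket above 0.03 m).
It fails at once if the screw turned with the driver leaning more than 0.17 rad (10 deg) from its axis (velocity of joint lag_screw above 0.3 rad/s and angle between the z axis of driver_tip and the z axis of screw_socket, either way round above 0.17 rad).
It fails at once if a reel put into the carrier before the screw is home and the driver back in its stand ((value of joint lag_screw below 4.2 rad or distance between driver_tip and stand_mouth above 0.055 m) and (((horizontal distance between reel_0_mid and well_0 below 0.008 m and z of reel_0_mid in the frame of well_0 below 0.0215 m) or (horizontal distance between reel_0_mid and well_1 below 0.008 m and z of reel_0_mid in the frame of well_1 below 0.0215 m) or (horizontal distance between reel_0_mid and well_2 below 0.008 m and z of reel_0_mid in the frame of well_2 below 0.0215 m) or (horizontal distance between reel_0_mid and well_3 below 0.008 m and z of reel_0_mid in the frame of well_3 below 0.0215 m)) or ((horizontal distance between reel_1_mid and well_0 below 0.008 m and z of reel_1_mid in the frame of well_0 below 0.0215 m) or (horizontal distance between reel_1_mid and well_1 below 0.008 m and z of reel_1_mid in the frame of well_1 below 0.0215 m) or (horizontal distance between reel_1_mid and well_2 below 0.008 m and z of reel_1_mid in the frame of well_2 below 0.0215 m) or (horizontal distance between reel_1_mid and well_3 below 0.008 m and z of reel_1_mid in the frame of well_3 below 0.0215 m)) or ((horizontal distance between reel_2_mid and well_0 below 0.008 m and z of reel_2_mid in the frame of well_0 below 0.0215 m) or (horizontal distance between reel_2_mid and well_1 below 0.008 m and z of reel_2_mid in the frame of well_1 below 0.0215 m) or (horizontal distance between reel_2_mid and well_2 below 0.008 m and z of reel_2_mid in the frame of well_2 below 0.0215 m) or (horizontal distance between reel_2_mid and well_3 below 0.008 m and z of reel_2_mid in the frame of well_3 below 0.0215 m)) or ((horizontal distance between reel_3_mid and well_0 below 0.008 m and z of reel_3_mid in the frame of well_0 below 0.0215 m) or (horizontal distance between reel_3_mid and well_1 below 0.008 m and z of reel_3_mid in the frame of well_1 below 0.0215 m) or (horizontal distance between reel_3_mid and well_2 below 0.008 m and z of reel_3_mid in the frame of well_2 below 0.0215 m) or (horizontal distance between reel_3_mid and well_3 below 0.008 m and z of reel_3_mid in the frame of well_3 below 0.0215 m)))).
It fails at once if a bystander moved more than 40 mm (distance of any of flux_pot, pliers, came, salts from where it was at the start of the episode above 0.04 m).
Of reel_0, reel_1, reel_2, reel_3 only 2 to 4 are there at a start; the rules pass over those that are not, and their reading is None.
At some moment in a run one of reel_0, reel_1, reel_2, reel_3 may be knocked a few centimetres aside while the robot is not near it.
It also fails if it takes over 210 s, if anything falls off the work surface, if the arm or the gripper's body presses on something with over 40 N, if the wrist force passes 120 N, or if a joint passes its speed limit or range.

## Working session

There is one attempt and no reset: what is moved stays moved. The work goes in short steps, Python scripts to look and compute and a shell command to move; the robot and the scene stay as the last step left them, time stands still between calls to the robot, and variables do not carry over. Pictures are saved under pics/ and viewed, at most 14 in all, crops included, and the job is handed in when it is done.

```bash
mkdir -p pics; cat > h.py <<'E'
import numpy as np, cv2
from plant import manip
def cam(n):
    o=manip.get_obs(); im,d=manip.get_image(n); p=manip.camera_params(n)
    K=np.array(p["camera_matrix"]);D=np.array(p["distortion"],float)
    if "mount" in p:
        M=np.array(p["mount"]); Rt=np.array(o["ee_rot"]); tt=np.array(o["position"])
        Rc=Rt@M[:3,:3]; c=Rt@M[:3,3]+tt
    else:
        R=np.array(p["R"]); Rc=R.T; c=-R.T@np.array(p["t"])
    return im,d,K,D,Rc,c
def ray(px,C):
    im,d,K,D,Rc,c=C
    u=cv2.undistortPoints(np.array([[px]],float),K,D)[0,0]
    return Rc@np.array([u[0],u[1],1.0])
def atz(px,z,C):
    r=ray(px,C); return C[5]+r*(z-C[5][2])/r[2]
def atd(px,C):
    d=C[1][int(round(px[1])),int(round(px[0]))]; return C[5]+ray(px,C)*d
def cloud(C):
    im,d,K,D,Rc,c=C
    h,w=d.shape; g=np.stack(np.meshgrid(np.arange(w),np.arange(h)),-1).reshape(-1,1,2).astype(float)
    u=cv2.undistortPoints(g,K,D).reshape(h,w,2)
    P=np.concatenate([u,np.ones((h,w,1))],-1)*d[...,None]
    P=P@Rc.T+c; P[d==0]=np.nan; return P
def proj(X,C):
    im,d,K,D,Rc,c=C
    x=(np.atleast_2d(X)-c)@Rc
    return cv2.projectPoints(x.reshape(-1,1,3),np.zeros(3),np.zeros(3),K,D)[0].reshape(-1,2)
E
python3 - <<'E'
from h import *
for n in("top","scene"):
    C=cam(n); cv2.imwrite(f"pics/{n}0.png",C[0]); print(n,"cam at",C[5].round(3),"axis",C[4][:,2].round(2))
    for t in("lag_screw","driver_grip","stand_mouth","well_0","reel_0_mid","flux_pot","pliers","came","salts"):
        print(t,[(np.round(f["centre"]).tolist(),round(f["p"],2),atd(f["centre"],C).round(3).tolist()) for f in manip.find_in(n,t)[:7]])
o=manip.get_obs();print(o["time"],o["position"],o["ee_rot"],o["grip_width"])
E
```

```text
top cam at [ 0.273 -0.     1.345] axis [ 0.22 -0.02 -0.97]
lag_screw [([257.0, 216.0], 0.75, [0.538, 0.168, 0.018])]
driver_grip [([179.0, 226.0], 0.85, [0.505, 0.352, 0.136])]
stand_mouth [([186.0, 220.0], 0.56, [0.534, 0.354, 0.061])]
well_0 [([307.0, 208.0], 0.81, [0.554, 0.03, 0.011]), ([257.0, 212.0], 0.3, [0.549, 0.168, 0.022])]
reel_0_mid [([182.0, 180.0], 0.39, [0.642, 0.358, 0.076])]
flux_pot [([232.0, 191.0], 0.54, [0.61, 0.232, 0.036])]
pliers [([255.0, 256.0], 0.82, [0.431, 0.181, 0.006])]
came [([314.0, 160.0], 0.61, [0.693, 0.002, 0.004]), ([264.0, 254.0], 0.19, [0.433, 0.157, 0.01])]
salts [([185.0, 179.0], 0.75, [0.645, 0.354, 0.067])]
scene cam at [-0.097  0.529  1.058] axis [ 0.51 -0.42 -0.75]
lag_screw [([281.0, 254.0], 0.51, [0.54, 0.176, 0.018])]
driver_grip [([224.0, 283.0], 0.78, [0.489, 0.369, 0.131])]
stand_mouth [([225.0, 294.0], 0.64, [0.505, 0.37, 0.058])]
well_0 [([313.0, 231.0], 0.91, [0.554, 0.051, 0.006])]
reel_0_mid [([221.0, 280.0], 0.35, [0.497, 0.369, 0.136])]
flux_pot [([244.0, 244.0], 0.78, [0.625, 0.241, 0.029])]
pliers [([310.0, 287.0], 0.7, [0.408, 0.175, 0.01])]
came [([296.0, 196.0], 0.66, [0.693, 0.01, 0.011])]
salts [([199.0, 263.0], 0.75, [0.632, 0.374, 0.056])]
1.0 [ 0.16267717 -0.55150731  0.2557178 ] [[ 9.59161050e-01  2.82860530e-01  5.22868197e-06]
 [ 2.82860530e-01 -9.59161050e-01  3.31130891e-05]
 [ 1.43815340e-05 -3.02817975e-05 -9.99999999e-01]] 0.08812639698983497
```

View pics/top0.png

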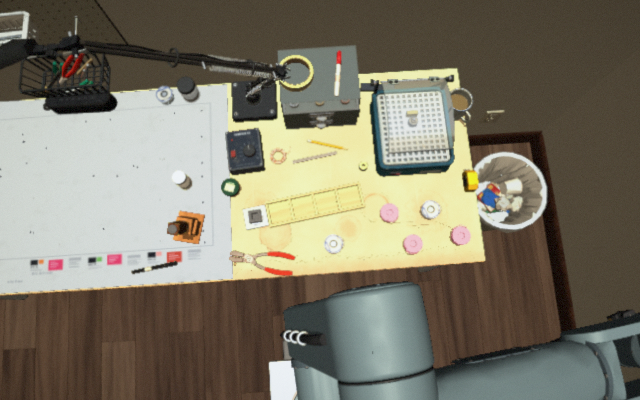

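View pics/scene0.png

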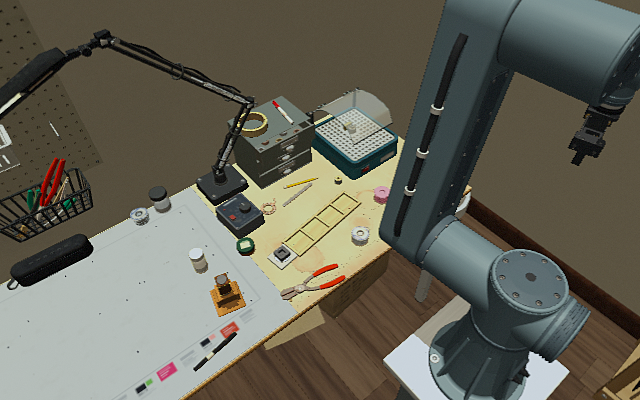

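The top picture shows white reels at (334,244) and (431,210). There are pink ones at (390,213), (413,244) and (460,235), and a grey/white one at the wall at (164,95). The driver in its stand is at (182,226), the screw at (256,216) and the carrier at (315,204). The scene picture agrees, but the robot hides some of the reels.

Candidates for the reels: white (334,244) and (431,210) are mine. The pink ones (390,213), (413,244) and (460,235) are look-alikes, and (164,95) is the excluded wall reel. There is only one driver, at (182,226), with the jar at (181,179) standing near it.

```bash
python3 - <<'E'
from h import *
C=cam("top"); im=C[0]
a=cv2.resize(im[185:265,310:480],None,fx=4.5,fy=4.5,interpolation=cv2.INTER_CUBIC)[:,:765]
b=cv2.resize(im[165:280,150:310],None,fx=2,fy=2,interpolation=cv2.INTER_CUBIC)
out=np.zeros((a.shape[0]+b.shape[0],765,3),np.uint8); out[:a.shape[0]]=a; out[a.shape[0]:,:b.shape[1]]=b
cv2.imwrite("pics/crop1.png",out); print(out.shape)
for p in [(334,244),(431,210),(390,213),(413,244),(460,235),(164,95)]: print(p,atz(p,.034,C).round(3))
p=manip.camera_params("wrist"); print(np.round(p["mount"],3),np.round(p["camera_matrix"],0))
P=cloud(C)
m=(P[...,1]>.25)&(P[...,1]<.42)&(P[...,0]>.4)&(P[...,0]<.6)&(P[...,2]>.11); q=P[m]; print(len(q),q.mean(0),q.min(0),q.max(0))
E
```

```text
(590, 765, 3)
(334, 244) [ 0.444 -0.036  0.034]
(431, 210) [ 0.517 -0.308  0.034]
(390, 213) [ 0.517 -0.195  0.034]
(413, 244) [ 0.428 -0.249  0.034]
(460, 235) [ 0.442 -0.379  0.034]
(164, 95) [0.914 0.423 0.034]
[[ 0.001 -0.949 -0.315  0.082]
 [ 1.     0.001 -0.    -0.001]
 [ 0.    -0.315  0.949 -0.13 ]
 [ 0.     0.     0.     1.   ]] [[300.   0. 316.]
 [  0. 300. 202.]
 [  0.   0.   1.]]
193 [0.50045028 0.36286872 0.13396372] [0.48252056 0.34717669 0.11054989] [0.5228009  0.38339726 0.146891  ]
```

View pics/crop1.png

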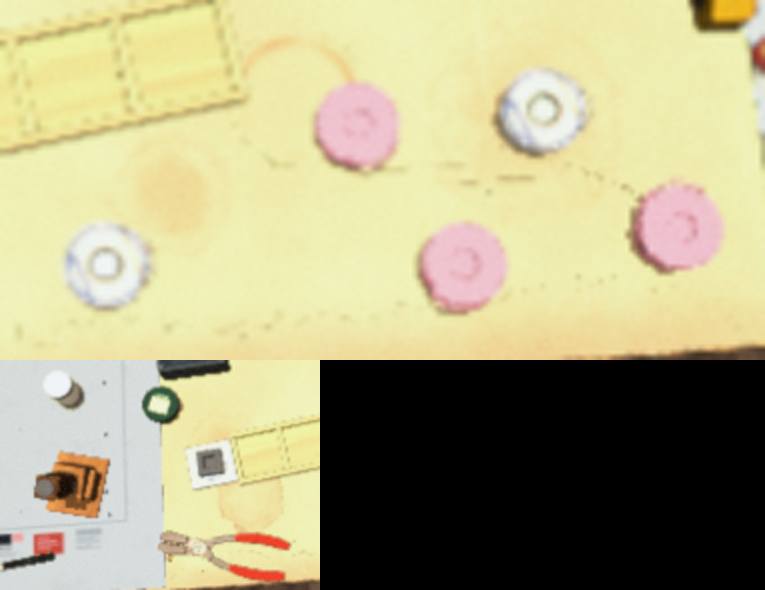

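Two white reels are confirmed at crop pixels (106,264) and (542,110). The three pink discs are solid look-alikes. Next I go over the stand with the wrist camera.

```bash
python3 -m pendant '[[100,100,50,0,1],[287,352,60,0,1],[287,352,60,0,1],[287,352,60,0,1],[287,352,60,0,1],[287,352,60,0,1],[287,352,60,0,1],[287,352,60,0,1],[320,600,60,0,1],[320,600,60,0,1],[320,600,60,0,1],[320,600,60,0,1],[320,600,60,0,1],[337,900,60,0,1],[337,900,60,0,1],[337,900,60,0,1],[337,900,60,0,1],[337,900,60,0,1],[337,900,60,0,1],[337,900,60,0,1]]' 20
python3 - <<'E'
from h import *
C=cam("wrist"); cv2.imwrite("pics/w1.png",C[0]); np.save("w1d.npy",cloud(C))
for t in("driver_grip","stand_mouth"): print(t,[(np.round(f["centre"]).tolist(),round(f["p"],2),atd(f["centre"],C).round(3).tolist()) for f in manip.find_in("wrist",t)[:3]])
print(manip.get_obs()["joint_pos"])
E
```

```text
time: 3.05
position: [0.4993, 0.3483, 0.3159]
ee_rot: [[0.959, 0.283, 0.001], [0.283, -0.959, 0.0], [0.001, 0.0, -1.0]]
ft_force: [1.8, -0.1, 1.3]
grip_width: 0.0881
finger_force: 0.0
driver_grip [([301.0, 165.0], 0.96, [0.514, 0.369, 0.136])]
stand_mouth [([315.0, 137.0], 0.55, [0.538, 0.362, 0.065])]
[2.37960298e+01 1.22336435e+01 8.30312277e+01 1.05198851e-02
 8.48020677e+01 9.71123140e+01]
```

View pics/w1.png

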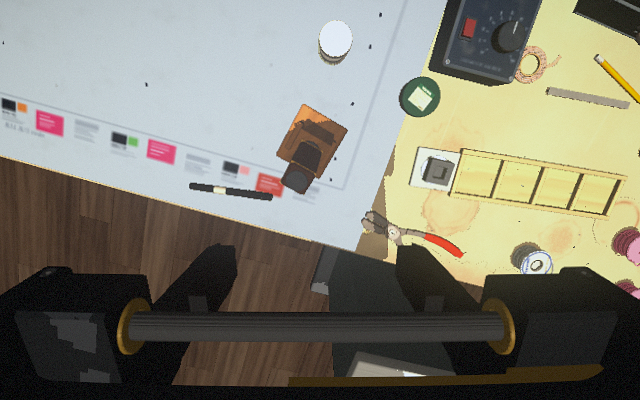

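```bash
python3 - <<'E'
from h import *
P=np.load("w1d.npy"); im=cv2.imread("pics/w1.png")
X,Y,Z=P[...,0],P[...,1],P[...,2]
reg=(X>.43)&(X<.62)&(Y>.28)&(Y<.44)
for lo,hi in((.006,.016),(.045,.066),(.12,.16)):
    m=reg&(Z>lo)&(Z<hi)
    if lo<.01: m&=(im[...,2].astype(int)-im[...,0]>50)
    q=P[m]; r=cv2.minAreaRect(q[:,:2].astype(np.float32)*1000); print(lo,len(q),q.mean(0).round(4),[np.round(v,1) for v in r], q.max(0).round(3))
m=reg&(Z>.075); q=P[m]
# local normals of handle: cluster
dx=np.gradient(P,axis=1);dy=np.gradient(P,axis=0);n=np.cross(dx,dy);n/=np.linalg.norm(n,axis=-1,keepdims=True);n*=np.sign(n[...,2:]) 
nn=n[m]; 
for sel,name in((nn[:,2]>.85,"end"),(nn[:,2]<.5,"side")):
    print(name,sel.sum(),np.median(nn[sel],0).round(3),np.median(q[sel],0).round(4),q[sel].max(0).round(3))
# board corners in xy
m=reg&(Z>.006)&(Z<.016)&(im[...,2].astype(int)-im[...,0]>50)
print(cv2.boxPoints(cv2.minAreaRect(P[m][:,:2].astype(np.float32)*1000)))
# carrier & foot
g=(X>.4)&(X<.7)&(Y>-.15)&(Y<.25)
m=g&(Z>.0085)&(Z<.018)&(X<.64)&(X>.48); q=P[m]; r=cv2.minAreaRect(q[:,:2].astype(np.float32)*1000);print("carrier",len(q),r)
m=g&(Z>.022)&(Z<.035)&(X<.6)&(X>.49)&(Y>.13)&(Y<.22); q=P[m]; r=cv2.minAreaRect(q[:,:2].astype(np.float32)*1000);print("screw",len(q),r,q[:,2].mean())
a=cv2.resize(im[60:200,255:470],None,fx=3.7,fy=3.7,interpolation=cv2.INTER_CUBIC); cv2.imwrite("pics/w1c.png",a)
E
```

```text
0.006 879 [0.5371 0.3727 0.0089] [array([493.8, 373.8]), array([ 76.8, 148.3]), np.float64(72.8)] [0.572 0.425 0.012]
0.045 613 [0.5307 0.3644 0.059 ] [array([520.4, 364.5]), array([43.8, 47.5]), np.float64(76.1)] [0.548 0.391 0.066]
0.12 905 [0.5034 0.369  0.1368] [array([501.1, 369. ]), array([30.5, 33.9]), np.float64(76.8)] [0.52  0.387 0.144]
end 8982 [-0.169 -0.05   0.914] [0.5178 0.3608 0.3875] [0.555 0.439 0.406]
side 32941 [-0.229 -0.14   0.241] [0.5178 0.3564 0.3806] [0.556 0.44  0.406]
[[411.6211  359.1244 ]
 [553.2931  315.1781 ]
 [576.0421  388.51526]
 [434.37012 432.46155]]
carrier 3845 ((557.98388671875, 41.65437316894531), (74.94546508789062, 336.2066345214844), 7.908149242401123)
screw 510 ((537.5675659179688, 176.54066467285156), (34.55341720581055, 35.51780700683594), 5.505245208740234) 0.029349984592297408
```

View pics/w1c.png

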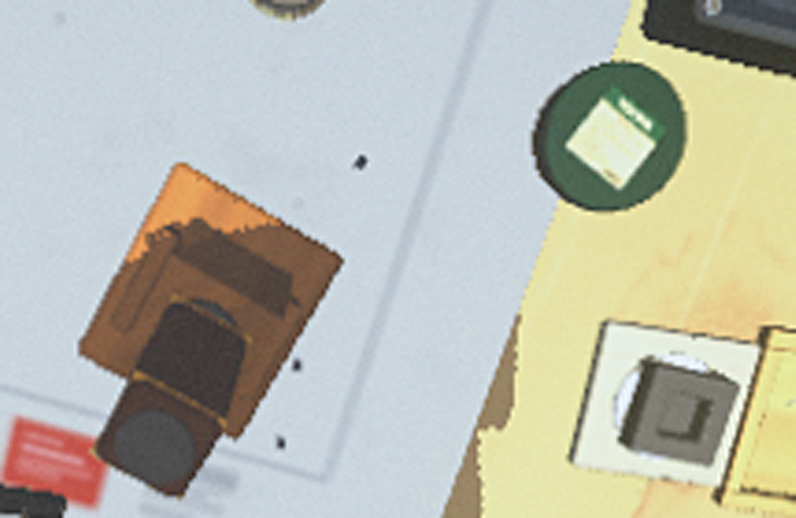

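The crop shows the driver leaning down-left from its board, with the end cap at (155,445) in the crop. The screw head is at (685,410) with an open recess, and the flux pot at (610,135) is clear of it. I'll fit a box model to the depth data.

```bash
cat > fit.py <<'E'
from h import *
from scipy.optimize import least_squares
from scipy.spatial.transform import Rotation as R
def sdf(q,c,h):
    d=np.abs(q-c)-h; return np.linalg.norm(np.maximum(d,0),axis=1)+np.minimum(d.max(1),0)
def fitstand(P,driver=True,x0=(.5225,.364,.057,-13.)):
    X,Y,Z=P[...,0],P[...,1],P[...,2]
    q=P[(X>.43)&(X<.62)&(Y>.28)&(Y<.44)&(Z>.03)&(Z<.16)]
    def rot(yaw,lean=15.): return (R.from_euler('z',yaw,degrees=True)*R.from_euler('y',-lean,degrees=True)).as_matrix()
    def f(p):
        l=(q-p[:3])@rot(p[3])*1000
        d=np.abs(sdf(l,np.array([0,0,-23.]),np.array([22,22,23.])))
        if driver:
            d=np.minimum(d,np.abs(sdf(l,np.array([0,0,44.]),np.array([15,15,38.]))))
            d=np.minimum(d,np.abs(sdf(l,np.array([0,0,3.]),np.array([15,15,3.]))))
        return d
    s=least_squares(f,x0,loss='soft_l1',x_scale=[.01,.01,.01,5.]); return s.x,np.median(s.fun),len(q)
E
python3 - <<'E'
from fit import *
p,e,n=fitstand(np.load("w1d.npy")); print(p,e,n)
a=np.radians(p[3]); ax=np.array([-np.sin(.262)*np.cos(a),-np.sin(.262)*np.sin(a),np.cos(.262)])
print("axis",ax,"grip85",p[:3]+.045*ax,"grip top",p[:3]+.068*ax)
E
```

```text
[  0.5175643    0.36556151   0.05929819 -12.77273702] 0.7748025579312579 2403
axis [-0.25260346  0.05726371  0.96587388] grip85 [0.50619714 0.36813838 0.10276252] grip top [0.50038726 0.36945545 0.12497761]
```

Fitted: mouth at about (0.518, 0.366, 0.058), stand yaw −12.8°. The screw needs roughly 264° clockwise and J6 = J1+90−yaw. So I grasp with the tool x axis at yaw 167° and enter the screw near yaw 275° (J6 ≈ −167°).

```bash
python3 -m pendant '[[5,20,0,151,1],[5,20,0,151,1],[5,20,0,151,1],[5,20,0,151,1],[5,20,0,151,1],[5,20,0,151,1],[5,20,0,151,1],[5,20,0,151,1],[5,20,0,151,1],[5,20,0,151,1],[5,20,0,151,1],[5,20,0,151,1],[5,20,0,151,1],[5,20,0,151,1],[5,20,0,151,1],[5,20,0,151,1],[5,20,0,151,1],[5,20,0,151,1],[5,20,0,151,1],[5,20,0,151,1]]'
python3 - <<'E'
from fit import *
C=cam("wrist"); cv2.imwrite("pics/w2.png",C[0])
o=manip.get_obs(); print(o["joint_pos"],o["position"])
p,e,n=fitstand(cloud(C)); print(p,e,n)
E
```

```text
time: 5.2
position: [0.5047, 0.3651, 0.3159]
ee_rot: [[-0.975, 0.221, 0.0], [0.221, 0.975, -0.0], [-0.0, -0.0, -1.0]]
ft_force: [-0.8, 0.8, 0.0]
grip_width: 0.0883
finger_force: 0.0
[ 2.50068938e+01  1.40284041e+01  8.07643673e+01 -9.60793336e-03
  8.52007541e+01 -5.22467132e+01] [0.50468195 0.36534191 0.31586838]
[  0.51635504   0.36553131   0.05983607 -13.16762319] 1.471321617310501 1389
```

```bash
python3 -m pendant '[[-1,3,-50,0,1],[-1,3,-100,0,1],[-1,3,-140,0,1],[-1,3,-170,0,1],[-1,3,-190,0,1],[-1,3,-200,0,1],[-1,3,-210,0,1],[-1,3,-210,0,1],[-1,3,-210,0,-1],[-1,3,-210,0,-1],[-1,3,-210,0,-1],[-1,3,-210,0,-1],[-1,3,-210,0,-1],[-1,3,-210,0,-1],[-1,3,-210,0,-1]]' 15
```

```text
time: 6.75
position: [0.5035, 0.3691, 0.1057]
ee_rot: [[-0.976, 0.218, 0.0], [0.218, 0.976, -0.0], [-0.0, -0.0, -1.0]]
ft_force: [-0.7, 0.5, -0.1]
grip_width: 0.0347
finger_force: 0.0
```

```bash
python3 -m pendant '[[0,0,0,0,-1],[0,0,0,0,-1],[0,0,0,0,-1],[0,0,0,0,-1]]' 15
```

```text
time: 7.15
position: [0.5034, 0.369, 0.1057]
ee_rot: [[-0.976, 0.218, -0.0], [0.218, 0.976, -0.0], [0.0, -0.0, -1.0]]
ft_force: [-0.4, -0.3, 1.2]
grip_width: 0.0296
finger_force: 15.0
```

```bash
python3 -m pendant '[[-1.5,0.4,6,0,-1],[-3.2,0.8,12,0,-1],[-5,1.2,19,0,-1],[-6.6,1.5,25,0,-1],[-6.6,1.5,25,0,-1],[-2,0.5,26,0,-1],[3,-0.7,26.5,0,-1],[8,-1.8,27,0,-1],[13,-3,28,0,-1],[17,-4,28,0,-1],[17,-4,28,0,-1],[17,-4,28,0,-1]]'
python3 - <<'E'
from h import *
C=cam("scene"); cv2.imwrite("pics/s1.png",cv2.resize(C[0][220:340,160:320],None,fx=4,fy=4))
E
```

```text
time: 8.35
position: [0.5212, 0.3649, 0.1337]
ee_rot: [[-0.976, 0.218, 0.001], [0.218, 0.976, -0.0], [-0.001, 0.0, -1.0]]
ft_force: [-1.7, 0.6, -1.6]
grip_width: 0.0301
finger_force: 15.0
```

View pics/s1.png

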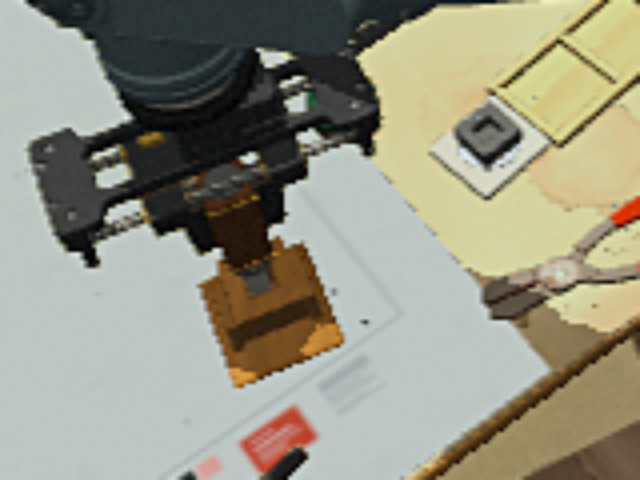

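The picture shows the driver in the gripper, roughly upright, with its bit still in the stand's mouth at (262,278). I'll lift it clear and measure its tilt.

```bash
python3 -m pendant '[[0,0,10,0,-1],[0,0,25,0,-1],[0,0,60,0,-1],[0,0,110,0,-1],[0,0,110,0,-1],[0,0,110,0,-1]]'
cat > tilt.py <<'E'
from h import *
def tilt(name="scene"):
    o=manip.get_obs(); C=cam(name); P=cloud(C); T=np.array(o["ee_rot"]); L=(P-np.array(o["position"]))@T*1000  # tool coords mm
    m=(np.abs(L[...,0])<40)&(np.abs(L[...,1])<14)&(L[...,2]>-5)&(L[...,2]<110)
    q=L[m]; return q,C,m
E
python3 - <<'E'
from tilt import *
for n in("scene","top"):
    q,C,m=tilt(n); print(n,len(q))
    for a in range(-5,110,8):
        s=q[(q[:,2]>=a)&(q[:,2]<a+8)]
        if len(s): print(a,len(s),np.percentile(s[:,0],[5,50,95]).round(1),np.percentile(s[:,1],[5,50,95]).round(1))
E
```

```text
time: 9.0
position: [0.5218, 0.3655, 0.2472]
ee_rot: [[-0.976, 0.218, 0.006], [0.218, 0.976, 0.002], [-0.005, 0.003, -1.0]]
ft_force: [0.6, -0.5, -2.1]
grip_width: 0.0298
finger_force: 15.0
scene 220
-5 30 [12.1 14.6 16.5] [-10.3   1.9  12.6]
3 31 [12.2 15.2 16.7] [-12.3  -1.1  11.3]
11 23 [12.3 14.6 17.2] [-11.9   1.   12.9]
19 31 [12.2 14.4 16.3] [-11.7  -1.1  11.8]
27 28 [13.1 14.5 15.9] [-12.5   0.6  12.3]
35 21 [12.9 14.3 16.5] [-9.4  0.4 12. ]
43 15 [11.3 14.1 15.2] [-9.  -0.3  6.9]
59 13 [5.8 7.1 9.1] [-6.6 -1.4  5.7]
67 9 [6.5 7.4 8.7] [-4.4  1.4  6.1]
75 16 [5.6 7.  8.8] [-6.6  0.4  5.9]
83 3 [5.7 6.1 7.2] [-2.6 -0.7  1.9]
top 0
```

The driver is upright within about 1° (flat face at 14–15 mm all along, tip about 90 mm below the TCP). I'll move beside the screw, rolled to insertion yaw, and measure the head from close by.

```bash
python3 -m pendant '[[16,-130,3,103,-1],[16,-130,3,103,-1],[16,-130,3,103,-1],[16,-130,3,103,-1],[16,-130,3,103,-1],[16,-130,3,103,-1],[16,-130,3,103,-1],[16,-130,3,103,-1],[16,-130,3,103,-1],[16,-130,3,103,-1],[16,-130,3,103,-1],[16,-130,3,103,-1],[16,-130,3,103,-1],[16,-130,3,103,-1],[16,-130,3,103,-1]]' 25
cat > scr.py <<'E'
from fit import *
def screw(P,z=.029,x0=(.5376,.1765,5.),R0=.05):
    q=P[(np.hypot(P[...,0]-x0[0],P[...,1]-x0[1])<.032)&(P[...,2]>z-.004)&(P[...,2]<z+.006)]
    q=q[np.abs(q[:,2]-np.median(q[:,2]))<.0025]   # top ring of the head
    r=cv2.minAreaRect(q[:,:2].astype(np.float32)*1000)
    def f(p):  # points inside ring 34 outer, 16.5 inner
        c,s=np.cos(np.radians(p[2])),np.sin(np.radians(p[2])); d=(q[:,:2]-p[:2]*1e-3)*1000
        a=np.maximum(abs(d[:,0]*c+d[:,1]*s),abs(-d[:,0]*s+d[:,1]*c))
        return np.concatenate([np.maximum(a-17,0),np.maximum(8.25-a,0)])
    best=min((least_squares(f,(x0[0]*1e3+dx,x0[1]*1e3+dy,x0[2]+da)) for dx in(-2,2) for dy in(-2,2) for da in(-6,0,6)),key=lambda s:s.cost)
    return r,best.x,best.cost,len(q),np.median(q[:,2])
E
python3 - <<'E'
from scr import *
C=cam("wrist"); cv2.imwrite("pics/w3.png",C[0]); P=cloud(C); np.save("w3d.npy",P)
o=manip.get_obs(); print(o["joint_pos"],o["position"],np.degrees(np.arctan2(o["ee_rot"][1][0],o["ee_rot"][0][0])))
print("w3",screw(P)); print("w1",screw(np.load("w1d.npy")))
E
```

```text
time: 10.6
position: [0.5361, 0.235, 0.246]
ee_rot: [[0.005, -1.0, -0.001], [-1.0, -0.005, -0.0], [0.0, 0.001, -1.0]]
ft_force: [0.4, -0.1, -2.2]
grip_width: 0.0302
finger_force: 25.0
[ 1.20596365e+01  1.21901609e+01  9.10466680e+01 -1.97492314e-03
  7.68155309e+01 -1.68235395e+02] [0.53624619 0.23501448 0.24620876] -89.7045115183662
w3 (((538.0917358398438, 176.72921752929688), (34.085472106933594, 34.2401008605957), 5.032471656799316), array([538.0731971 , 176.73624753,   5.07158313]), np.float64(0.03227455003523397), 728, np.float64(0.03006492445981704))
w1 (((537.5701904296875, 176.5132293701172), (34.55341720581055, 35.46267318725586), 5.505245208740234), array([537.60302824, 176.60660481,   5.62801267]), np.float64(1.3751857995354118), 450, np.float64(0.029990130932848774))
```

View pics/w3.png

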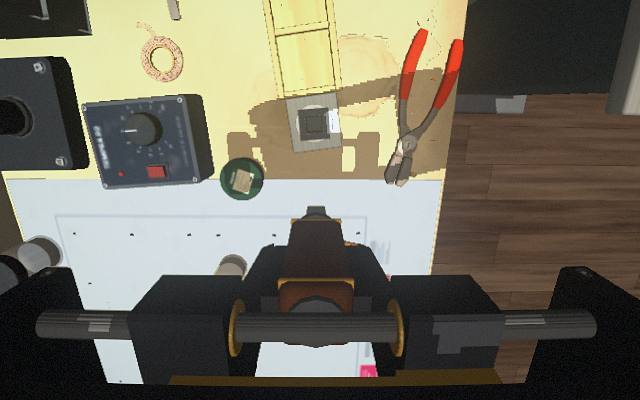

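The picture shows the screw head at (314,122) with the recess open, and the bit's tip visible at (316,212). I'll check the bit's offset in the same camera.

```bash
python3 - <<'E'
from scr import *
P=np.load("w3d.npy"); o=manip.get_obs(); T=np.array(o["ee_rot"]); L=(P-np.array(o["position"]))@T*1000
for a in range(-20,100,6):
    s=L[(abs(L[...,0])<30)&(abs(L[...,1])<25 if a>20 else abs(L[...,1])<14)&(L[...,2]>=a)&(L[...,2]<a+6)]
    if len(s): print(a,len(s),np.percentile(s[:,0],[2,50,98]).round(1),np.percentile(s[:,1],[2,50,98]).round(1))
q=P[(P[...,2]>.009)&(P[...,2]<.017)&(P[...,0]>.49)&(P[...,0]<.63)&(P[...,1]<.145)&(P[...,1]>-.02)]
print(cv2.minAreaRect(q[:,:2].astype(np.float32)*1000))
E
```

```text
-20 462 [13.9 15.1 15.8] [-13.1   0.3  13.3]
-14 414 [13.9 15.2 15.9] [-12.9  -0.1  13.4]
-8 368 [14.1 15.2 15.9] [-13.    0.3  13.6]
-2 320 [14.  15.3 15.9] [-13.    0.8  13.5]
4 288 [14.  15.3 15.9] [-13.2  -0.3  13.3]
10 246 [14.  15.3 15.9] [-13.    0.2  13.3]
16 232 [14.3 15.4 15.9] [-13.1   0.2  13.2]
22 214 [12.8 15.4 15.9] [-13.3   0.8  14.3]
28 209 [13.2 15.4 16.1] [-13.3   0.2  14.3]
34 176 [12.9 15.5 16.1] [-14.4   0.2  15.2]
40 92 [13.7 14.8 16.1] [-6.8  0.2  7.7]
46 38 [12.7 15.  16.1] [-8.2  0.8  9.2]
64 9 [7.2 7.7 7.9] [-6.2 -2.7  7.1]
70 52 [7.1 7.7 8.2] [-6.3  0.9  7.3]
76 54 [7.1 7.7 8.1] [-5.8  0.5  6.8]
82 30 [7.4 7.8 8.1] [-5.5  0.1  6.1]
((549.3854370117188, 96.30802917480469), (74.69197845458984, 106.22731018066406), 7.994258403778076)
```

```bash
python3 -m pendant '[[2,-58,0,2,-1],[2,-58,0,2,-1],[2,-58,-50,2,-1],[2,-58,-90,2,-1],[2,-58,-112,2,-1],[2,-58,-112,2,-1],[2,-58,-112,2,-1]]'
python3 - <<'E'
from tilt import *
o=manip.get_obs(); print(o["position"],o["joint_pos"][5],o["ft_force"])
C=cam("scene"); cv2.imwrite("pics/s2.png",cv2.resize(C[0][200:290,225:345],None,fx=5,fy=5,interpolation=cv2.INTER_CUBIC))
E
```

```text
time: 11.35
position: [0.5388, 0.1772, 0.1352]
ee_rot: [[0.041, -0.999, -0.0], [-0.999, -0.041, 0.0], [-0.0, 0.0, -1.0]]
ft_force: [-0.5, -1.0, -1.3]
grip_width: 0.03
finger_force: 25.0
[0.53875817 0.17716864 0.13515602] -176.16381093358018 [-0.48752686 -0.97070703 -1.27058279]
```

View pics/s2.png

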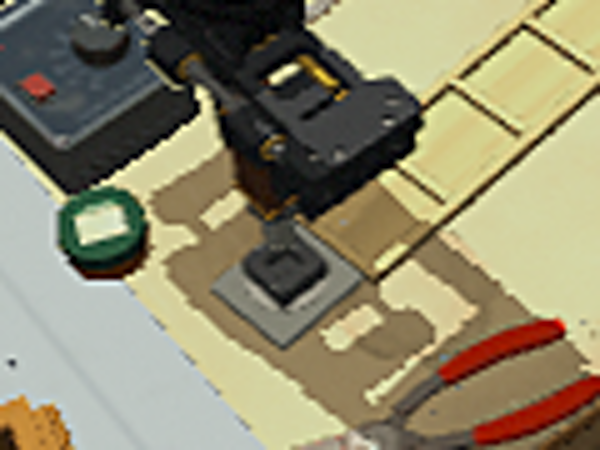

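The picture shows the bit at (282,235) right above the recess at (290,262), clear of the pot. I lower it.

```bash
python3 -m pendant '[[0,0,-5,0,-1],[0,0,-10,0,-1],[0,0,-14,0,-1],[0,0,-18,0,-1],[0,0,-21,0,-1],[0,0,-24,0,-1],[0,0,-26,0,-1],[0,0,-26,0,-1]]'
```

```text
time: 12.2
position: [0.5384, 0.1771, 0.1085]
ee_rot: [[0.042, -0.999, -0.0], [-0.999, -0.042, -0.0], [0.0, 0.0, -1.0]]
ft_force: [0.5, 0.1, -1.9]
grip_width: 0.0301
finger_force: 25.0
```

```bash
python3 -m pendant '[[0,0,0,0,-1],[0,0,0,0,-1],[0,0,-0.5,0,-1],[0,0,-0.5,0,-1],[0,0,-0.5,0,-1],[0,0,-0.5,-5,-1],[0,0,-0.5,-10,-1],[0,0,-0.5,-15,-1],[0,0,-0.5,-20,-1],[0,0,-0.5,-26,-1],[0,0,-0.5,-32,-1],[0,0,-0.6,-38,-1],[0,0,-0.7,-44,-1],[0,0,-0.8,-50,-1],[0,0,-0.8,-56,-1],[0,0,-0.9,-62,-1],[0,0,-1,-68,-1],[0,0,-1,-74,-1],[0,0,-1.1,-80,-1],[0,0,-1.1,-80,-1]]' 40
python3 - <<'E'
from tilt import *
print(manip.get_obs()["wrist_torque"])
q,C,m=tilt("scene")
for a in range(-5,90,12):
    s=q[(q[:,2]>=a)&(q[:,2]<a+12)]
    if len(s): print(a,len(s),np.percentile(s[:,0],[5,50,95]).round(1),np.percentile(s[:,1],[5,50,95]).round(1))
cv2.imwrite("pics/s3.png",cv2.resize(C[0][200:290,225:345],None,fx=5,fy=5,interpolation=cv2.INTER_CUBIC))
E
```

```text
time: 14.2
position: [0.539, 0.1763, 0.1076]
ee_rot: [[-0.977, -0.215, 0.001], [-0.215, 0.977, -0.001], [-0.001, -0.002, -1.0]]
ft_force: [1.8, -4.3, -4.0]
grip_width: 0.03
finger_force: 40.0
[-0.83444474 -0.66426619  0.0768983 ]
-5 23 [10.7 14.7 16.6] [-9.9  4.2 13.1]
7 24 [11.9 14.6 16.2] [-10.7   1.8  12.8]
19 24 [ 8.6 14.2 16.4] [-9.5  2.1 13.4]
31 25 [ 7.5 14.5 15.9] [-12.    2.7  13.6]
43 12 [-4.2  9.8 15.2] [-2.3 12.  13.8]
55 8 [2.6 7.4 7.8] [-5.   3.8  6.4]
67 47 [-11.9   7.2  18.1] [-9.7  6.2 12.6]
79 46 [-10.9  10.8  19.4] [-13.1   5.4  13.1]
```

View pics/s3.png

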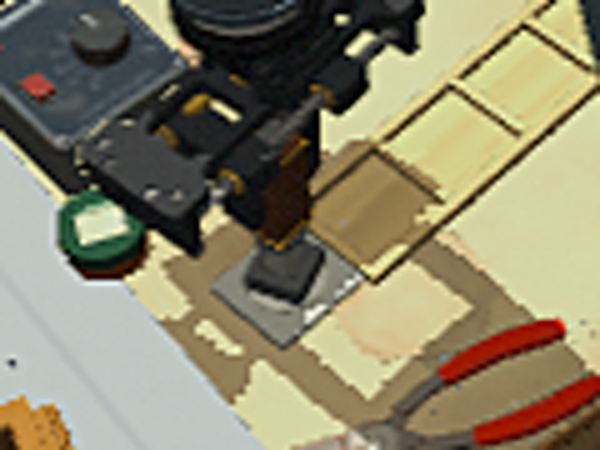

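The head has turned with the driver upright in it (head at (285,270)). I keep turning.

```bash
python3 -m pendant '[[0,0,0,-6,-1],[0,0,0,-12,-1],[0,0,-0.2,-18,-1],[0,0,-0.3,-24,-1],[0,0,-0.4,-30,-1],[0,0,-0.5,-36,-1],[0,0,-0.5,-42,-1],[0,0,-0.6,-48,-1],[0,0,-0.7,-54,-1],[0,0,-0.7,-60,-1],[0,0,-0.8,-66,-1],[0,0,-0.9,-72,-1],[0,0,-0.9,-78,-1],[0,0,-1,-84,-1],[0,0,-1,-90,-1],[0,0,-1,-96,-1],[0,0,-1.1,-102,-1],[0,0,-1.1,-108,-1],[0,0,-1.2,-114,-1],[0,0,-1.2,-114,-1]]'
python3 -m pendant '[[0,0,0,-6,-1],[0,0,0,-12,-1],[0,0,-0.2,-18,-1],[0,0,-0.3,-24,-1],[0,0,-0.4,-30,-1],[0,0,-0.5,-36,-1],[0,0,-0.5,-42,-1],[0,0,-0.6,-48,-1],[0,0,-0.7,-54,-1],[0,0,-0.7,-58,-1],[0,0,-0.8,-62,-1],[0,0,-0.8,-65,-1],[0,0,-0.8,-65,-1],[0,0,-0.8,-65,-1]]'
python3 -c "
from h import *
print(manip.get_obs()['wrist_torque'],manip.get_obs()['joint_pos'][5])"
```

```text
time: 16.25
position: [0.5382, 0.1756, 0.1062]
ee_rot: [[0.2, 0.98, -0.001], [0.98, -0.2, -0.003], [-0.003, -0.001, -1.0]]
ft_force: [-0.6, -7.5, -1.9]
grip_width: 0.0295
finger_force: 40.0
time: 17.65
position: [0.5377, 0.176, 0.1055]
ee_rot: [[0.972, 0.236, -0.002], [0.236, -0.972, -0.002], [-0.003, 0.002, -1.0]]
ft_force: [-1.3, -6.3, 0.3]
grip_width: 0.0299
finger_force: 40.0
[-1.40622518  0.41551376  0.09235328] 82.60046263235283
```

```bash
python3 -m pendant '[[0,0,0,-3,-1],[0,0,0,-6,-1],[0,0,0,-9,-1],[0,0,0,-11,-1],[0,0,0,-11,-1]]'
python3 -c "
from h import *
print(manip.get_obs()['wrist_torque'])"
python3 -m pendant '[[0,0,0,-2,-1],[0,0,0,-4,-1],[0,0,0,-4,-1],[0,0,0,-4,-1]]'
python3 -c "
from h import *
print(manip.get_obs()['wrist_torque'],manip.get_obs()['joint_pos'][5])"
```

```text
time: 18.15
position: [0.5376, 0.1761, 0.1054]
ee_rot: [[0.999, 0.045, -0.002], [0.045, -0.999, -0.002], [-0.002, 0.002, -1.0]]
ft_force: [-1.7, -6.1, 0.2]
grip_width: 0.0298
finger_force: 40.0
[-1.31536294  0.37320528  0.04999849]
time: 18.55
position: [0.5376, 0.1762, 0.1053]
ee_rot: [[1.0, -0.024, -0.002], [-0.024, -1.0, -0.002], [-0.002, 0.002, -1.0]]
ft_force: [-1.5, -5.4, -1.5]
grip_width: 0.0299
finger_force: 40.0
[-1.2043523   0.34541755  0.11212706] 97.59949206760633
```

```bash
python3 -m pendant '[[0,0,0,-2,-1],[0,0,0,-4,-1],[0,0,0,-6,-1],[0,0,0,-6,-1]]'
python3 -c "
from h import *
print(manip.get_obs()['wrist_torque'],manip.get_obs()['joint_pos'][5])
C=cam('scene'); cv2.imwrite('pics/s4.png',cv2.resize(C[0][200:290,225:345],None,fx=5,fy=5,interpolation=cv2.INTER_CUBIC))"
```

```text
time: 18.95
position: [0.5375, 0.1763, 0.1053]
ee_rot: [[0.992, -0.129, -0.002], [-0.129, -0.992, -0.002], [-0.002, 0.002, -1.0]]
ft_force: [-1.7, -5.3, -0.0]
grip_width: 0.0297
finger_force: 40.0
[-1.13864687  0.37939855  0.3082964 ] 103.63637803740211
```

View pics/s4.png

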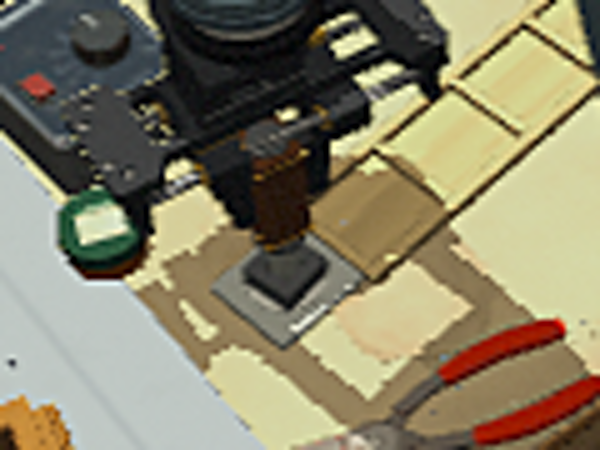

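The torque rose to 0.31 N·m, so the screw is at its stop. The picture shows the driver upright at (280,200) and the pot clear at (100,230). I back off a little, lift, and check the screw angle and driver pose.

```bash
python3 -m pendant '[[0,0,0,4,-1],[0,0,0,9,-1],[0,0,0,9,-1],[0,0,4,9,-1],[0,0,10,9,-1],[0,0,18,9,-1],[0,0,60,9,-1],[0,0,110,9,-1],[-58,0,140,9,-1],[-58,0,140,9,-1],[-58,0,140,9,-1],[-58,0,140,9,-1]]' 25
python3 - <<'E'
from scr import *
from tilt import tilt
C=cam("wrist"); P=cloud(C); cv2.imwrite("pics/w4.png",C[0])
print(screw(P,z=.027,x0=(.538,.1767,14.)))
o=manip.get_obs(); T=np.array(o["ee_rot"]); L=(P-np.array(o["position"]))@T*1000
print(o["position"],np.degrees(np.arctan2(T[1,0],T[0,0])),o["joint_pos"])
for a in list(range(-20,40,8))+[64,70,76,82,88]:
    s=L[(abs(L[...,0])<30)&(abs(L[...,1])<25 if a>20 else abs(L[...,1])<14)&(L[...,2]>=a)&(L[...,2]<a+6)]
    if len(s): print(a,len(s),np.percentile(s[:,0],[2,50,98]).round(1),np.percentile(s[:,1],[2,50,98]).round(1))
# side-face yaw in tool frame
s=L[(abs(L[...,1])<13)&(L[...,0]>8)&(L[...,0]<20)&(L[...,2]>-20)&(L[...,2]<30)]
A=np.c_[s[:,1],s[:,2],np.ones(len(s))]; print("plane x=ay+bz+c",np.linalg.lstsq(A,s[:,0],rcond=None)[0])
E
```

```text
time: 20.2
position: [0.4809, 0.1776, 0.2464]
ee_rot: [[1.0, 0.025, 0.002], [0.025, -1.0, 0.001], [0.002, -0.001, -1.0]]
ft_force: [-0.2, 1.5, -2.0]
grip_width: 0.0297
finger_force: 25.0
(((537.5319213867188, 176.5060577392578), (34.17658615112305, 34.031768798828125), 14.542427062988281), array([537.52651691, 176.50680164,  14.53058378]), np.float64(0.01630192890473791), 711, np.float64(0.027039249232831464))
[0.48096239 0.17735448 0.24571284] 1.4392584821839702 [6.94140227e+00 2.82622986e+00 1.01587641e+02 2.57612857e-02
 7.55388982e+01 9.54957095e+01]
-20 459 [14.  15.3 16. ] [-13.4  -0.6  12.9]
-12 383 [13.8 15.3 16. ] [-13.2  -0.1  13.1]
-4 325 [14.2 15.4 16.1] [-13.4  -0.1  12.8]
4 287 [14.1 15.4 16. ] [-13.3  -0.1  13. ]
12 239 [14.3 15.5 16.1] [-13.2  -0.6  12.8]
20 206 [14.5 15.6 16.1] [-13.5   0.2  12.8]
28 200 [13.1 15.6 16.1] [-14.6  -0.3  13.4]
36 68 [14.2 15.8 16.2] [-16.   -1.2  13.8]
64 17 [7.6 7.9 8.2] [-7.6  1.6  5.8]
70 58 [7.3 7.9 8.3] [-7.6 -0.9  5.8]
76 48 [7.4 8.1 8.4] [-7.3 -1.3  5.4]
82 9 [7.6 7.8 7.9] [-7.2 -0.6  5.2]
plane x=ay+bz+c [-1.07509580e-02  7.48453586e-03  1.53929648e+01]
```

The screw is home: the head sits 3 mm lower and its yaw of 14.5° matches a 260° turn. The driver is still square in the jaws. Now back above the stand.

```bash
python3 -m pendant '[[36,187,0,-14.4,-1],[36,187,0,-14.4,-1],[36,187,0,-14.4,-1],[36,187,0,-14.4,-1],[36,187,0,-14.4,-1],[36,187,-20,-14.4,-1],[36,187,-50,-14.4,-1],[36,187,-80,-14.4,-1],[36,187,-80,-14.4,-1],[36,187,-80,-14.4,-1]]' 15
python3 - <<'E'
from h import *
C=cam("scene"); cv2.imwrite("pics/s5.png",cv2.resize(C[0][230:330,170:290],None,fx=5,fy=5,interpolation=cv2.INTER_CUBIC))
E
```

```text
time: 21.25
position: [0.5165, 0.3635, 0.1647]
ee_rot: [[0.974, -0.225, -0.002], [-0.225, -0.974, -0.001], [-0.002, 0.001, -1.0]]
ft_force: [-0.1, -1.4, -1.3]
grip_width: 0.03
finger_force: 15.0
```

View pics/s5.png

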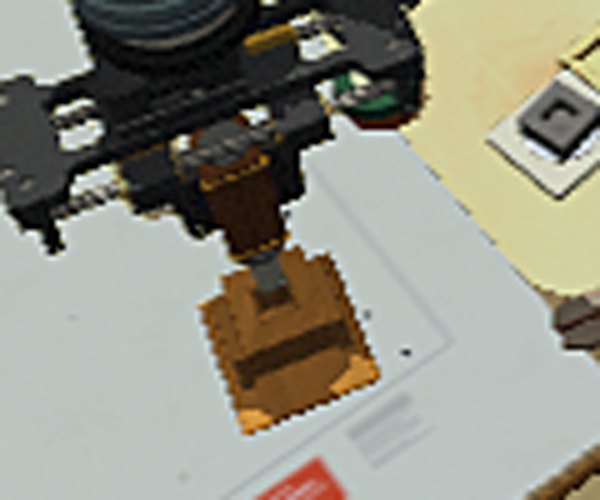

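The picture shows the tip at (268,288), just above the mouth at (275,298). I insert it upright 12 mm, tilt it, then slide it down along the lean.

```bash
python3 -m pendant '[[0.5,1,-8,0,-1],[0.5,1,-16,0,-1],[0.5,1,-22,0,-1],[0.5,1,-28,0,-1],[0.5,1,-28,0,-1]]'
python3 -m pendant '[[-5,2,-28,0,-1],[-10,3,-29,0,-1],[-15,4,-30,0,-1],[-20,6,-31,0,-1],[-20,6,-31,0,-1],[-20,6,-31,0,-1]]'
```

```text
time: 21.8
position: [0.5167, 0.3648, 0.1366]
ee_rot: [[0.974, -0.224, -0.001], [-0.224, -0.974, -0.001], [-0.001, 0.001, -1.0]]
ft_force: [-0.2, 0.3, -2.0]
grip_width: 0.0302
finger_force: 15.0
time: 22.4
position: [0.4972, 0.3712, 0.1074]
ee_rot: [[0.975, -0.224, 0.001], [-0.224, -0.975, 0.0], [0.001, -0.0, -1.0]]
ft_force: [2.1, -3.3, 0.6]
grip_width: 0.0298
finger_force: 15.0
```

I wrote the second call's z offsets as absolute, so the driver went 28 mm further down than planned. Forces stayed small (about 4 N). I'll look before going on.

```bash
python3 -m pendant '[[3,-1,0,0,-1],[6,-2,-1.5,0,-1],[6,-2,-1.5,0,-1]]'
python3 - <<'E'
from fit import *
C=cam("scene"); cv2.imwrite("pics/s6.png",cv2.resize(C[0][230:330,170:290],None,fx=5,fy=5,interpolation=cv2.INTER_CUBIC))
E
```

```text
time: 22.7
position: [0.5021, 0.3694, 0.1044]
ee_rot: [[0.974, -0.225, -0.003], [-0.225, -0.974, 0.0], [-0.003, 0.0, -1.0]]
ft_force: [-3.2, 1.5, -1.4]
grip_width: 0.0301
finger_force: 15.0
```

View pics/s6.png

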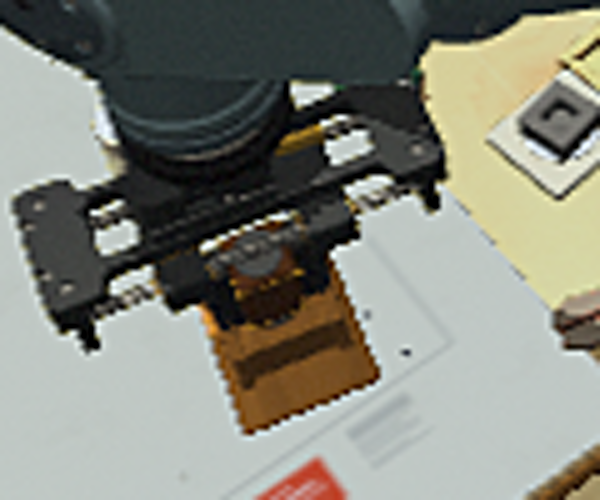

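The driver looks seated: its collar is at the block at (270,315) and the end cap is at (262,258). I release, rise and measure.

```bash
python3 -m pendant '[[0,0,0,0,-0.2],[0,0,0,0,0.2],[0,0,0,0,0.4],[0,0,0,0,0.4],[0,0,20,0,0.4],[0,0,50,0,0.4],[0,0,100,0,0.4],[0,0,150,0,0.4],[0,0,200,0,0.4],[0,0,200,0,0.4],[0,0,200,0,0.4]]' 
python3 - <<'E'
from fit import *
C=cam("wrist"); P=cloud(C); 
print(fitstand(P,x0=(.517,.3655,.058,-13)))
for n in ("wrist","top"):
    if n=="top": C=cam(n); P=cloud(C)
    X,Y,Z=P[...,0],P[...,1],P[...,2]
    q=P[(X>.43)&(X<.62)&(Y>.28)&(Y<.44)&(Z>.12)&(Z<.16)]; print(len(q),q.mean(0),q.max(0))
cv2.imwrite("pics/top2.png",C[0])
b=cv2.SimpleBlobDetector
for t in("reel_0_mid",): print([(np.round(f["centre"]).tolist(),round(f["p"],2),atz(f["centre"],.034,C).round(3).tolist()) for f in manip.find_in("top",t)[:7]])
E
```

```text
time: 23.85
position: [0.5037, 0.3694, 0.3071]
ee_rot: [[0.974, -0.224, 0.004], [-0.224, -0.974, 0.002], [0.003, -0.003, -1.0]]
ft_force: [-0.5, 0.7, -0.8]
grip_width: 0.062
finger_force: 0.0
(array([  0.51814244,   0.36583536,   0.05929496, -13.4209625 ]), np.float64(0.853422028795304), 2517)
932 [0.5045774  0.36953289 0.13680982] [0.5203768  0.38767018 0.14427994]
67 [0.49363125 0.36504757 0.13375685] [0.51124937 0.38703864 0.14390136]
[([181.0, 181.0], 0.37, [0.651, 0.374, 0.034])]
```

View pics/top2.png

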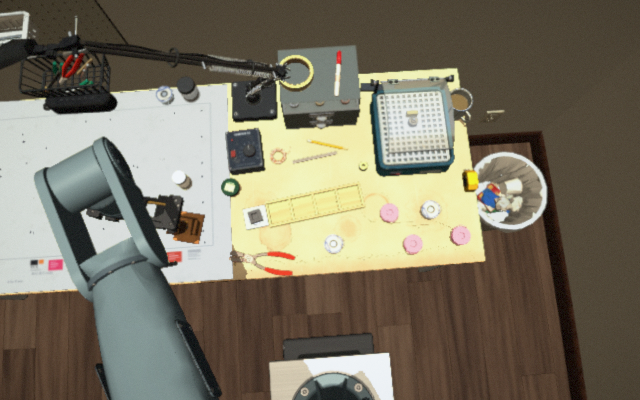

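Driver is back in the stand, with the same fitted pose and end height as at the start. The picture shows the white reels still at (334,244) and (431,210), the pot and pliers unmoved, and no further white reels on the worktop. Now the reels.

```bash
python3 -m pendant '[[-44,-370,-20,111,1],[-44,-370,-20,111,1],[-44,-370,-20,111,1],[-44,-370,-20,111,1],[-44,-370,-20,111,1],[-44,-370,-20,111,1],[-44,-370,-20,111,1],[-44,-370,-20,111,1],[-44,-370,-20,111,1],[-44,-370,-20,111,1],[-44,-370,-20,111,1],[-44,-370,-20,111,1],[-44,-370,-20,111,1],[-44,-370,-20,111,1],[-44,-370,-20,111,1]]' 25
cat > reel.py <<'E'
from fit import *
def reel(C,x0,r=.045):
    P=cloud(C); im=C[0].astype(int)
    q=P[(np.hypot(P[...,0]-x0[0],P[...,1]-x0[1])<r)&(P[...,2]>.028)&(P[...,2]<.041)&(im.max(-1)-im.min(-1)<60)]
    q=q[np.abs(q[:,2]-np.median(q[:,2]))<.004]
    c,rad=cv2.minEnclosingCircle(q[:,:2].astype(np.float32)*1000)
    return np.round(c,1),round(rad,1),len(q),np.median(q[:,2]).round(4)
def carrier(P):
    q=P[(P[...,2]>.009)&(P[...,2]<.017)&(P[...,0]>.49)&(P[...,0]<.64)&(P[...,1]<.13)&(P[...,1]>-.16)]
    return cv2.minAreaRect(q[:,:2].astype(np.float32)*1000),len(q),q[:,1].min(),q[:,1].max()
E
python3 - <<'E'
from reel import *
C=cam("wrist"); cv2.imwrite("pics/w5.png",C[0]); np.save("w5d.npy",cloud(C))
o=manip.get_obs(); T=o["ee_rot"]; print(o["position"],np.degrees(np.arctan2(T[1][0],T[0][0])),o["joint_pos"][5])
print("A",reel(C,(.444,-.036))); print(carrier(cloud(C)))
E
```

```text
time: 25.5
position: [0.4582, -0.0008, 0.2834]
ee_rot: [[-0.14, 0.99, -0.003], [0.99, 0.14, 0.001], [0.001, -0.003, -1.0]]
ft_force: [-0.5, -0.2, 0.1]
grip_width: 0.0881
finger_force: 0.0
[ 0.45829979 -0.00076085  0.28364407] 97.8937316070147 -22.881882431132208
A (array([444.6, -34.3]), 28.0, 1116, np.float64(0.0352))
(((562.458251953125, 6.0188751220703125), (75.25538635253906, 260.43231201171875), 8.122716903686523), 2942, np.float64(-0.1279295638307953), np.float64(0.12987960935801884))
```

```bash
python3 - <<'E'
from reel import *
C=cam("top")
print("A",reel(C,(.444,-.036)),"B",reel(C,(.517,-.308)))
E
```

```text
A (array([458.6, -18.7]), 6.0, 9, np.float64(0.035)) B (array([ 520.7, -308.6]), 28.6, 239, np.float64(0.0343))
```

```bash
cat >> reel.py <<'E'
def reel26(C,x0,r=.05):
    P=cloud(C); im=C[0].astype(int)
    q=P[(np.hypot(P[...,0]-x0[0],P[...,1]-x0[1])<r)&(P[...,2]>.030)&(P[...,2]<.039)&(im.max(-1)-im.min(-1)<60)][:,:2]*1000
    f=lambda p:np.maximum(np.hypot(*(q-p).T)-26,0)
    return least_squares(f,np.median(q,0),loss='cauchy',f_scale=.5).x.round(1),len(q)
E
python3 - <<'E'
from reel import *
print(reel26(cam("wrist"),(.4446,-.0343)),manip.get_obs()["position"])
E
```

```text
(array([444.8, -32.6]), 1172) [ 0.45857874 -0.00082096  0.28418505]
```

```bash
python3 -m pendant '[[-14,-32,-50,0,1],[-14,-32,-100,0,1],[-14,-32,-150,0,1],[-14,-32,-190,0,1],[-14,-32,-220,0,1],[-14,-32,-240,0,1],[-14,-32,-250,0,1],[-14,-32,-255,0,1],[-14,-32,-255,0,1],[-14,-32,-255,0,-1],[-14,-32,-255,0,-1],[-14,-32,-255,0,-1],[-14,-32,-255,0,-1],[-14,-32,-255,0,-1],[-14,-32,-255,0,-1],[-14,-32,-255,0,-1]]' 25
```

```text
time: 27.25
position: [0.4452, -0.033, 0.0304]
ee_rot: [[-0.14, 0.99, 0.0], [0.99, 0.14, -0.0], [-0.0, 0.0, -1.0]]
ft_force: [-0.4, 0.8, 4.4]
grip_width: 0.0516
finger_force: 25.0
```

```bash
python3 -m pendant '[[0,0,15,0,-1],[0,0,40,0,-1],[30,20,60,0,-1],[65,45,60,0,-1],[95,65,60,0,-1],[112,76,60,0,-1],[112,76,50,0,-1],[112,76,35,0,-1],[112,76,25,0,-1],[112,76,25,0,-1],[112,76,25,0,-1]]'
python3 - <<'E'
from reel import *
C=cam("wrist"); P=cloud(C); o=manip.get_obs(); T=np.array(o["ee_rot"]); p=np.array(o["position"])
print(p)
im=C[0].astype(int); L=(P-p)@T*1000
m=(abs(L[...,0])<40)&(abs(L[...,1])<30)&(L[...,2]>-12)&(L[...,2]<10)
s=L[m]; print(len(s)); 
for k in (0,1,2): print(np.percentile(s[:,k],[1,5,50,95,99]).round(1))
cv2.imwrite("pics/w6.png",C[0])
E
```

```text
time: 28.35
position: [0.556, 0.0427, 0.0543]
ee_rot: [[-0.139, 0.99, -0.002], [0.99, 0.139, 0.0], [0.0, -0.002, -1.0]]
ft_force: [-0.1, 0.3, -3.8]
grip_width: 0.0514
finger_force: 25.0
[0.55667999 0.04264112 0.05506134]
8109
[-15.9 -13.5   4.8  22.7  25.6]
[-28.4 -26.7  -0.8  25.2  28.4]
[-10.7  -5.8  -4.2   0.2   7.2]
```

View pics/w6.png

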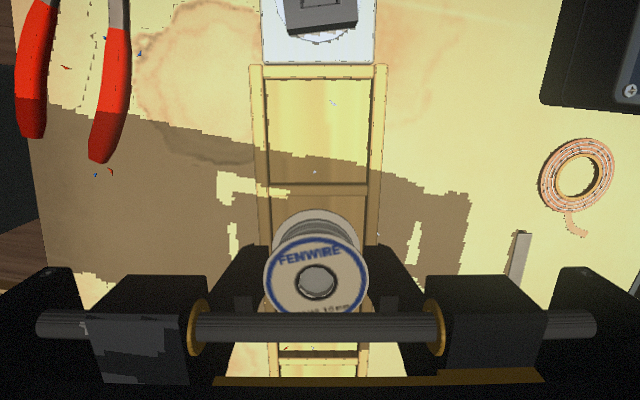

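The picture shows the reel held level at (315,270), above well 2 just below the divider at (312,188). I lower and release it.

```bash
python3 -m pendant '[[0.3,0.3,-8,0,-1],[0.3,0.3,-15,0,-1],[0.3,0.3,-19,0,-1],[0.3,0.3,-20,0,-1],[0.3,0.3,-20,0,-1],[0.3,0.3,-20,0,0.5],[0.3,0.3,-20,0,1],[0.3,0.3,-20,0,1],[0.3,0.3,-20,0,1],[0.3,0.3,20,0,1],[0.3,0.3,60,0,1],[0.3,-50,110,0,1],[0.3,-100,160,0,1],[0.3,-100,200,0,1],[0.3,-100,200,0,1],[0.3,-100,200,0,1]]'
python3 - <<'E'
from reel import *
C=cam("wrist"); print(manip.get_obs()["position"])
def chk(C,x0):
    P=cloud(C); im=C[0].astype(int)
    q=P[(np.hypot(P[...,0]-x0[0],P[...,1]-x0[1])<.04)&(P[...,2]>.030)&(P[...,2]<.05)]
    z=np.median(q[:,2]); q=q[abs(q[:,2]-z)<.002]
    n=np.linalg.lstsq(np.c_[q[:,:2],np.ones(len(q))],q[:,2],rcond=None)[0]
    f=lambda p:np.maximum(np.hypot(*(q[:,:2]*1000-p).T)-26,0)
    return least_squares(f,np.median(q[:,:2]*1000,0),loss='cauchy',f_scale=.5).x.round(1),z.round(4),n[:2].round(3),len(q)
print(chk(C,(.557,.043)))
Ct=cam("top"); print("B",reel26(Ct,(.5195,-.308)),[reel26(Ct,x) for x in()] )
E
```

```text
time: 30.0
position: [0.5595, -0.0591, 0.2601]
ee_rot: [[-0.138, 0.99, 0.008], [0.99, 0.138, -0.003], [-0.004, 0.008, -1.0]]
ft_force: [0.7, 0.3, -0.8]
grip_width: 0.0887
finger_force: 0.0
[ 0.55821092 -0.05780738  0.25710297]
(array([556.8,  42.8]), np.float64(0.0394), array([ 0.001, -0.001]), 1630)
B (array([ 520.9, -307. ]), 242) []
```

Reel A is in well 2, level and centred. Next, reel B.

```bash
python3 -m pendant '[[-38,-212,0,0,1],[-38,-212,0,0,1],[-38,-212,0,0,1],[-38,-212,0,0,1],[-38,-212,0,0,1],[-38,-212,0,0,1],[-38,-212,0,0,1],[-38,-212,0,0,1]]'
python3 - <<'E'
from reel import *
C=cam("wrist"); print(reel(C,(.5195,-.308)),reel26(C,(.5195,-.308)),manip.get_obs()["position"])
E
```

```text
time: 30.9
position: [0.5196, -0.2667, 0.2544]
ee_rot: [[-0.142, 0.99, -0.001], [0.99, 0.142, 0.001], [0.001, -0.001, -1.0]]
ft_force: [0.7, -1.0, -0.4]
grip_width: 0.0884
finger_force: 0.0
(array([ 519.8, -307.3]), 27.6, 1273, np.float64(0.0353)) (array([ 519.9, -306.4]), 1325) [ 0.5196969  -0.26681261  0.25469706]
```

```bash
python3 -m pendant '[[0,-40,-50,0,1],[0,-40,-100,0,1],[0,-40,-150,0,1],[0,-40,-185,0,1],[0,-40,-205,0,1],[0,-40,-218,0,1],[0,-40,-224,0,1],[0,-40,-224,0,1],[0,-40,-224,0,-1],[0,-40,-224,0,-1],[0,-40,-224,0,-1],[0,-40,-224,0,-1],[0,-40,-224,0,-1],[0,-40,-224,0,-1],[0,-40,-224,0,-1]]' 25
```

```text
time: 32.45
position: [0.5196, -0.3092, 0.0316]
ee_rot: [[-0.14, 0.99, 0.001], [0.99, 0.14, -0.001], [-0.001, 0.001, -1.0]]
ft_force: [-0.2, 0.5, 3.4]
grip_width: 0.0513
finger_force: 25.0
```

```bash
python3 -m pendant '[[0,0,20,0,-1],[0,0,60,0,-1],[14,50,80,0,-1],[28,100,80,0,-1],[42,150,80,0,-1],[52,195,80,0,-1],[56,220,80,0,-1],[56,220,60,0,-1],[56,220,35,0,-1],[56,220,25,0,-1],[56,220,25,0,-1],[56,220,25,0,-1]]'
python3 - <<'E'
from reel import *
C=cam("wrist"); P=cloud(C); o=manip.get_obs(); T=np.array(o["ee_rot"]); p=np.array(o["position"]); L=(P-p)@T*1000
print(p)
m=(abs(L[...,0])<40)&(abs(L[...,1])<24)&(L[...,2]>-7)&(L[...,2]<-1.5); q=L[m]
f=lambda c:np.maximum(np.hypot(*(q[:,:2]-c).T)-26,0)
print(len(q),np.percentile(q[:,0],[1,99]),least_squares(f,np.zeros(2),loss='cauchy',f_scale=.5).x, np.linalg.lstsq(np.c_[q[:,:2],np.ones(len(q))],q[:,2],rcond=None)[0])
E
```

```text
time: 33.65
position: [0.5752, -0.0892, 0.0562]
ee_rot: [[-0.139, 0.99, -0.0], [0.99, 0.139, 0.0], [0.0, -0.0, -1.0]]
ft_force: [0.2, 1.2, -3.2]
grip_width: 0.0518
finger_force: 25.0
[ 0.57578612 -0.08947897  0.05684538]
6515 [-16.58138057  28.22030599] [ 3.50374605 -0.84092521] [ 3.11537669e-03  3.30372802e-03 -3.19913577e+00]
```

```bash
python3 -m pendant '[[0,-0.7,-8,0,-1],[0,-0.7,-15,0,-1],[0,-0.7,-19,0,-1],[0,-0.7,-20.5,0,-1],[0,-0.7,-20.5,0,-1],[0,-0.7,-20.5,0,0.5],[0,-0.7,-20.5,0,1],[0,-0.7,-20.5,0,1],[0,-0.7,-20.5,0,1],[0,-0.7,20,0,1],[0,-0.7,60,0,1],[0,-0.7,110,0,1],[0,-0.7,160,0,1],[0,-0.7,200,0,1],[0,-0.7,200,0,1],[0,-0.7,200,0,1],[0,-0.7,200,0,1]]'
cat > chk.py <<'E'
from fit import *
def chk(C,x0):
    P=cloud(C)
    q=P[(np.hypot(P[...,0]-x0[0],P[...,1]-x0[1])<.04)&(P[...,2]>.030)&(P[...,2]<.05)]
    z=np.median(q[:,2]); q=q[abs(q[:,2]-z)<.002]
    n=np.linalg.lstsq(np.c_[q[:,:2],np.ones(len(q))],q[:,2],rcond=None)[0]
    f=lambda p:np.maximum(np.hypot(*(q[:,:2]*1000-p).T)-26,0)
    return least_squares(f,np.median(q[:,:2]*1000,0),loss='cauchy',f_scale=.5).x.round(1),z.round(4),n[:2].round(3),len(q)
E
python3 - <<'E'
from chk import *
C=cam("wrist"); print("B",chk(C,(.5753,-.0877)))
C=cam("top"); cv2.imwrite("pics/top3.png",C[0]); print("A",chk(C,(.557,.043)),"B",chk(C,(.5753,-.0877)))
P=cloud(C);X,Y,Z=P[...,0],P[...,1],P[...,2]
q=P[(X>.43)&(X<.62)&(Y>.28)&(Y<.44)&(Z>.12)&(Z<.16)]; print(len(q),q.mean(0),q.max(0))
a=np.array([-.139,.990]);s=np.array([.5378,.1766])
for k in range(4): print(k,(s-a*(.069+.066*(3-k))).round(4))
E
```

```text
time: 35.4
position: [0.5744, -0.0893, 0.2544]
ee_rot: [[-0.14, 0.99, -0.003], [0.99, 0.14, 0.001], [0.001, -0.002, -1.0]]
ft_force: [0.7, -0.1, -0.1]
grip_width: 0.0882
finger_force: 0.0
B (array([574.5, -86.9]), np.float64(0.0393), array([ 0.003, -0.001]), 1311)
A (array([562.5,  54. ]), np.float64(0.0389), array([ 0.01 , -0.021]), 56) B (array([599.9, -84.4]), np.float64(0.0388), array([0.52 , 0.765]), 3)
169 [0.5002107  0.36527287 0.13673987] [0.51768771 0.38687429 0.14754504]
0 [ 0.5749 -0.0877]
1 [ 0.5657 -0.0224]
2 [0.5566 0.0429]
3 [0.5474 0.1083]
```

```bash
python3 -m pendant '[[-90,-50,20,0,1],[-90,-100,40,0,1],[-90,-150,40,0,1],[-90,-200,40,0,1],[-90,-250,40,0,1],[-90,-290,40,0,1],[-90,-290,40,0,1],[-90,-290,40,0,1],[-90,-290,40,0,1]]'
python3 - <<'E'
from chk import *
from scr import screw
C=cam("top")
for n,x in(("A",(.557,.043)),("B",(.5753,-.0877))): print(n,chk(C,x))
P=cloud(C);X,Y,Z=P[...,0],P[...,1],P[...,2]
print("screw",screw(P,z=.027,x0=(.5378,.1766,14.)))
q=P[(X>.43)&(X<.62)&(Y>.28)&(Y<.44)&(Z>.12)&(Z<.16)]; print(len(q),q.mean(0),q.max(0))
# any other white, reel-sized thing 28-45 mm high on the worktop
im=C[0].astype(int); m=((Z>.028)&(Z<.042)&(im.min(-1)>120)&(im.max(-1)-im.min(-1)<50)&(X>.3)&(X<.85)&(abs(Y)<.65)).astype(np.uint8)
n,l,st,ce=cv2.connectedComponentsWithStats(m)
for i in range(1,n):
    if st[i,4]>40: print(ce[i].round(),st[i,4],np.nanmean(P[l==i],0).round(3))
for t in("flux_pot","pliers","came","salts"): print(t,[np.round(f["centre"]).tolist() for f in manip.find_in("top",t)[:1]])
o=manip.get_obs(); print(o["time"],o["position"])
E
```

```text
time: 36.4
position: [0.4847, -0.3794, 0.2942]
ee_rot: [[-0.138, 0.99, -0.002], [0.99, 0.138, 0.003], [0.003, -0.002, -1.0]]
ft_force: [0.9, 0.4, -0.3]
grip_width: 0.0885
finger_force: 0.0
A (array([558.8,  40.7]), np.float64(0.0389), array([-0.004,  0.014]), 161)
B (array([575.7, -90.3]), np.float64(0.0388), array([-0.006,  0.   ]), 133)
screw (((539.3945922851562, 173.91995239257812), (34.11075973510742, 33.562705993652344), 15.58049488067627), array([539.45718423, 173.90255224,  15.99632001]), np.float64(0.03148111613409803), 86, np.float64(0.02716677214509111))
171 [0.50044939 0.36525451 0.13663391] [0.52144376 0.38582668 0.14781924]
[229. 188.] 58 [0.622 0.241 0.032]
[349. 195.] 234 [ 0.576 -0.089  0.038]
[302. 204.] 237 [0.559 0.042 0.038]
[389. 211.] 217 [ 0.521 -0.194  0.035]
flux_pot [[300.0, 203.0]]
pliers [[264.0, 254.0]]
came [[313.0, 157.0]]
salts [[182.0, 182.0]]
36.65 [ 0.48568191 -0.37820987  0.29611777]
```

```bash
python3 -c "
from plant import manip
print(manip.close_job())"
```

```text
the job is handed in; nothing more can be done
None
```

The job is handed in, with no verdict returned: my last measurements show the screw at its stop, the driver all the way down in its stand, and the two white reels level in wells 0 and 2.

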